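# Mount the work plate on the turntable pins and lock the turntable

### The arm

A 6-joint arm with a two-finger parallel gripper is mounted at the origin on the work surface. World frame = base frame: x ahead of the robot, y to its left, z up, the work surface at z = 0. Lengths are in m, angles in degrees, forces in N, time in s.
With the tool pointing down it reaches from about 0.35 to 0.875 m from the base axis. Payload 4.2 kg.
Tool frame: the origin (TCP) lies between the finger pads; the fingertips stand 25 mm ahead of it and the grasp point (between the pads) lies 6 mm ahead of it (r.tips_ahead is the distance from the TCP to the fingertips, in m); z points along the fingers, y is the direction in which the jaws open and shut (so a half turn about z gives the same grasp; the last joint's range is limited). The gripper opens to 87 mm and grips with 3 to 60 N. Pads are 19 mm wide; open, the fingers measure 117 mm over their backs; the gripper's body (75 mm by 190 mm) begins 51 mm behind the grasp point.
Start: joints at [-57.09, 22.042, 0.453, 0, -68.411, -14.817], TCP at [0.194, -0.594, 0.248] pointing down, gripper open.
Joint ranges: [-179.83, 179.83], [-69.29, 118.12], [-61.27, 80.66], [-181.25, 117.63], [-171.15, -9.14], [-177.46, 177.46]. Speed limits (degrees/s): [159.86, 159.86, 180, 180, 180, 180].

### API

Orientations are given as a 3x3 rotation matrix whose columns are the frame's x, y, z axes.
In Python, from station import r, vision, finish_job gives the robot as it stands.
- The arm moves only by the shell command python3 -m jog 'ROWS'. ROWS is a JSON object of lists of equal length, an entry for each row: "rot": the turn, a rotation vector about the world's x, y, z in degrees, a list of three; "delta_pos": the shift along the world's x, y, z in mm, a list of three; "grip": the opening in per cent of the stroke, from 0 (shut) to 100 (fully open). A call has 1 to 10 rows; each row shifts and turns the commanded pose from where the row before left it; what a row does not reach is not made up. A row lasts 1/12 s, in which the tool goes at most 41.7 mm and 7.16 degrees, less where a joint would pass 70% of its speed; a pose out of reach is approached as far as the arm can. A call with a gripper value outside its range is refused whole. The fingers move at their own pace and stop on an object; the grip force is fixed at half the most. Time passes only in rows, so rows that do not move let the fingers close. It gives the time, the measured TCP pose, the force and the opening at its end, in the units of the state.
- r.sense(): the state, without advancing time (a new reading comes with each control period).
- vision.capture(name): name is "scene" or "top" or "wrist"; returns a dict with "frame" (480x640x3 uint8, red, green, blue), "K" (3x3 intrinsics, pixels), "k1" (the pictures are not rectified: a ray, as slopes to the right and down, at radius r is drawn at 1 + k1 r^2 times it, then the intrinsics apply), "xyz" and "orientation" of the camera in the world. Camera axes: x right, y up, looking along -z (the intrinsics and any distortion apply to the point x, -y, -z); pixel columns grow to the right and rows downward; lengths in m; the calibration is good to about 2 mm. A picture is of the moment at which its call begins. There is no depth.
- finish_job(): hands the job in, once; it reports no verdict.
The state is a dict: "time_s": time; "joints": joint angles; "joint_velocities": joint speeds; "effort": joint torques, N m; "tcp_pos": TCP position; "ee_rot": TCP orientation; "wrist_force": force on the tool from outside, world axes, zero at the start; "moment": the same for the moment, N m; "gripper_width": opening from 0.0 (shut) to 1.0 (fully open).
Only numpy, scipy, OpenCV 4.12 (cv2) and the standard library are available. Lean on these libraries where they do the work, as an engineer would, in place of code of your own. Each camera call takes 0.05 s, during which the arm holds its last target. There are 200 camera calls.

### The job

The dark work plate with the blue medallion is standing on edge in the slot of the orange silicone block: get it ready for burnishing. Take it out and lay it flat on the bamboo board, medallion up, then pick it up again and lower it gently over the turntable's two brass pins until it sits flush. Leave the turntable locked, with its red lever swung right over to the stop, and do not disturb the jar, the two mixing wells or the burnisher.

Things in the scene. Friction and masses are not known exactly. Their poses are not given: they have to be found in the camera images.
- work_plate: dark grey plate 66 (own x) x 150 (own y) x 12 mm, 0.14 kg; origin: centre of underside; own z out of the face with the blue domed medallion (39 mm across, 7 mm high, at the middle). Through holes of 9.5 mm at x = 0, y = +-60 mm; either may go on either pin. Starts in the slot on a 150 mm edge, own x straight down, medallion facing away from the robot (within 0.5 rad of +x), upper 52 mm clear
- slot_block: orange hard silicone block, fixed, 60 mm (own x) x 170 mm (own y) x 26 mm high; origin at the centre of its underside, which lies on the bamboo board. A slot 14 mm wide and 14 mm deep runs along own y through its middle, open at both ends
- bamboo_board: bamboo board fixed on the counter, 420 mm (x) x 900 mm (y), 15 mm thick; origin at the centre of its underside at counter height, so its flat top, on which everything stands, is 15 mm above the counter
- seat (a point): centre of the top face of the white round turntable disc (200 mm diameter, 16 mm thick, top face 38 mm above the board); own z up, own y along the line of the two pins. Turns with the disc, which turns stiffly (about 0.04 N m) while unlocked
- pin_a (a point): tip of one brass locating pin: 8 mm diameter, standing 16 mm above the disc, its last 5 mm tapering to 3 mm; 60 mm from the disc's centre
- pin_b (a point): tip of the other brass pin, same size, 120 mm from the first
- lever_knob (a point): top centre of the upright red knob at the end of the locking lever: knob 16 mm diameter, its top 66 mm above the board, graspable or pushable along its upper 22 mm (above the arm)
- lever_pivot (a point): the lever's vertical pivot axis, beside the turntable's rim on its fixed base, at 44 mm above the board; the knob's axis is 62 mm from it
- lock_lever (a joint): angle of the red locking lever about its vertical pivot: 0 = free, 1.31 = stop, locked; grows counter-clockwise seen from above. At half swing the arm points straight away from the disc centre. Needs about 1 N at the knob, then 3 N from about 0.9 on, where its cam bears on the disc rim; let go before about 1.2 it springs back to 0.95, at the stop it stays and the disc is braked
- jar: small glass jar with steel screw cap, 52 mm diameter, 65 mm high, loose; origin at the centre of its underside. Leave alone
- well_a: white ceramic mixing well, 68 mm diameter, 24 mm high, loose; origin under its centre. Leave alone
- well_b: second white ceramic mixing well, same size. Leave alone
- burnisher: steel burnishing tool with dark wooden handle, 153 mm long along own x, 15 mm thick, lying loose; origin near its middle at its underside. Leave alone
Mind the look-alikes: they are no part of the job. There is more than one size of the work_plate; the job needs the middle-sized.

How it is judged:
By the outcome, as a careful person would: the job done as asked, in the order asked, and still so for the second after the job is handed in, with the robot touching nothing.
It also fails if it takes over 72 s, if anything falls off the work surface, if the arm or the gripper's body presses on something with over 40 N, if the wrist force passes 120 N, or if a joint passes its speed limit or range.

## Working session

There is one attempt and no reset: what is moved stays moved. The work goes in short steps, Python scripts to look and compute and a shell command to move; the robot and the scene stay as the last step left them, time stands still between calls to the robot, and variables do not carry over. Pictures are saved under pics/ and viewed, about 8 in all and at most 12, crops included, and the job is handed in when it is done.

```bash
mkdir -p pics
cat > h.py <<'E'
import numpy as np, cv2
from station import r, vision
def cap(n,f=None):
    c=vision.capture(n); 
    if f: cv2.imwrite('pics/'+f,c['frame'][:,:,::-1])
    np.save('/tmp/%s.npy'%n,{k:c[k] for k in c},allow_pickle=True); return c
def load(n): return np.load('/tmp/%s.npy'%n,allow_pickle=True).item()
def ray(c,u,v):
    K=np.array(c['K']); p=cv2.undistortPoints(np.array([[[u,v]]],float),K,np.array([c['k1'],0,0,0,0.]))
    # model: distorted = s*(1+k1 r^2)
    x,y=p[0,0]; d=np.array(c['orientation'])@np.array([x,-y,-1]); return np.array(c['xyz']),d
def at(c,u,v,z):
    o,d=ray(c,u,v); return o+d*(z-o[2])/d[2]
def proj(c,P):
    R=np.array(c['orientation']); q=R.T@(np.array(P)-np.array(c['xyz'])); x,y=q[0]/-q[2],-q[1]/-q[2]
    s=1+c['k1']*(x*x+y*y); K=np.array(c['K']); return K[0,0]*x*s+K[0,2],K[1,1]*y*s+K[1,2]
def crop(c,u0,v0,w,h,s,f):
    cv2.imwrite('pics/'+f,cv2.resize(c['frame'][v0:v0+h,u0:u0+w,::-1],None,fx=s,fy=s,interpolation=cv2.INTER_CUBIC))
E
python3 - <<'E'
from h import *
for n in('scene','top'):
    c=cap(n,n+'0.png'); print(n,c['xyz'],c['K'],c['k1'])
    print(c['orientation'])
print(r.sense())
E
```

```text
scene [1.28115858 0.75958724 0.85349825] [[477.32960917   0.         319.25450713]
 [  0.         477.32960917 230.29293751]
 [  0.           0.           1.        ]] -0.05571378178705242
[[-0.6258839  -0.49905676  0.59934271]
 [ 0.77965166 -0.38034262  0.49747641]
 [-0.02031339  0.77864102  0.62714076]]
top [0.490079   0.15003013 1.04129429] [[492.00519984   0.         321.54924633]
 [  0.         492.00519984 241.21059342]
 [  0.           0.           1.        ]] 0.03667814391504808
[[ 0.01933756  0.99582545 -0.08920609]
 [-0.99976338  0.02014849  0.00819898]
 [ 0.00996212  0.08902644  0.99597944]]
{'time_s': 0.1, 'joints': array([-5.70887077e+01,  2.20856574e+01,  3.88067514e-01, -2.52391372e-02,
       -6.84113794e+01, -1.48149678e+01]), 'joint_velocities': array([-0.01088268, -0.06872061,  0.16517692,  0.22281931, -0.00989101,
       -0.00079419]), 'effort': array([-1.23853724e-04, -3.91691279e+01,  1.87936199e+01,  4.23183650e+00,
        1.34538417e-02, -8.27317172e-05]), 'tcp_pos': array([ 0.1939849 , -0.59362011,  0.24657964]), 'ee_rot': array([[-9.50586082e-01, -3.10460346e-01, -6.89476335e-04],
       [-3.10461098e-01,  9.50584345e-01,  1.81917161e-03],
       [ 9.06247634e-05,  1.94333479e-03, -9.99998108e-01]]), 'wrist_force': array([0.10258171, 0.58580507, 0.08708386]), 'moment': array([-0.01555803, -0.04078067,  0.01062078]), 'gripper_width': 0.9953162195438447}
```

View pics/top0.png

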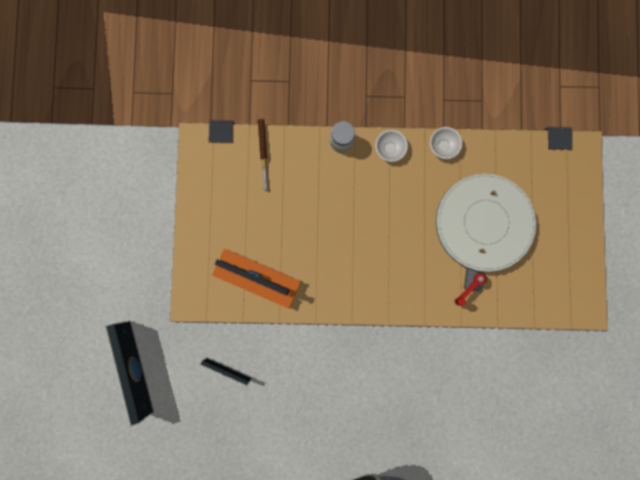

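View pics/scene0.png

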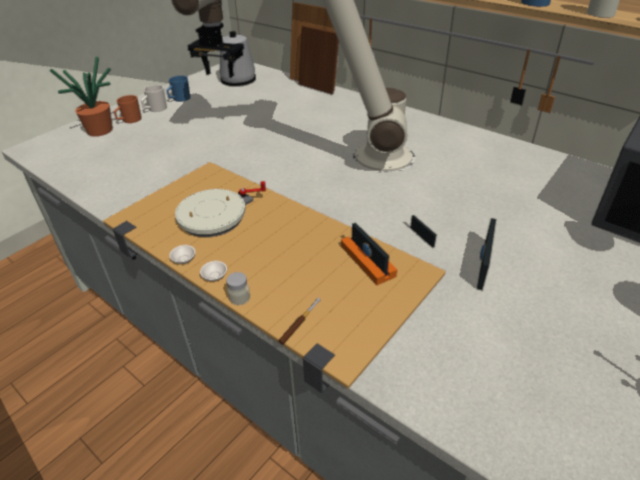

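Top view: plate in the orange block at about (257,278), turntable at (486,222), lever near (470,290); the jar, wells and burnisher are along the far side. The decoy plates are off the board. I'll enlarge the two areas that matter.

Run:
```python
from h import *
c=load('top'); f=c['frame'][:,:,::-1]
a=cv2.resize(f[165:315,425:545],None,fx=4,fy=4,interpolation=cv2.INTER_CUBIC)
b=cv2.resize(f[240:315,205:320],None,fx=3.4,fy=3.4*2.3529/2.3529,interpolation=cv2.INTER_CUBIC)
b=cv2.resize(f[240:315,205:305],None,fx=3.2,fy=3.2,interpolation=cv2.INTER_CUBIC)
s=load('scene')['frame'][:,:,::-1]
d=cv2.resize(s[165:225,170:280],None,fx=2.9,fy=2.9,interpolation=cv2.INTER_CUBIC)
im=np.zeros((600,800,3),np.uint8); im[:600,:480]=a; im[:b.shape[0],480:480+b.shape[1]]=b; im[300:300+d.shape[0],480:480+d.shape[1]]=d
cv2.imwrite('pics/c1.png',im); print(a.shape,b.shape,d.shape)
```

```text
(600, 480, 3) (240, 320, 3) (174, 319, 3)
```

View pics/c1.png

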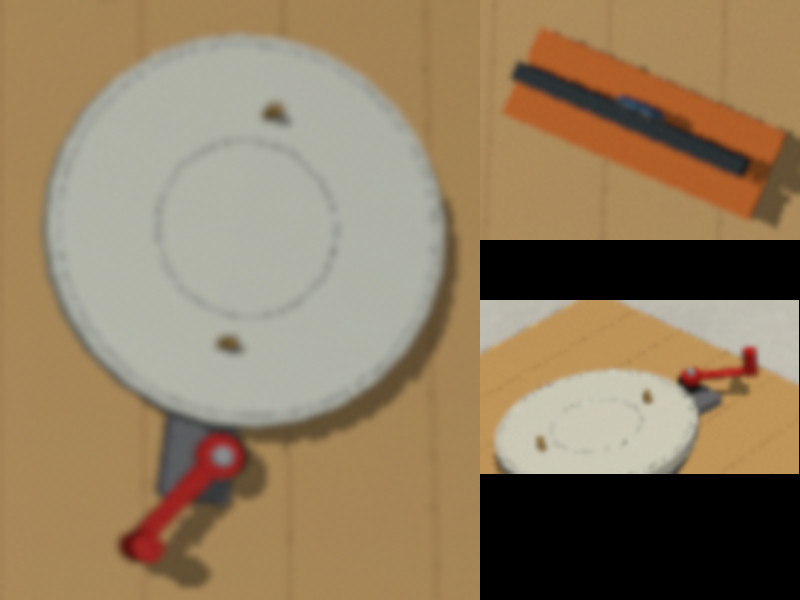

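Run:
```python
from h import *
c=load('top')
f=lambda x,y,z:at(c,425+(x+.5)/4-.5,165+(y+.5)/4-.5,z)*1e3
g=lambda x,y,z:at(c,205+(x-480+.5)/3.2-.5,240+(y+.5)/3.2-.5,z)*1e3
np.set_printoptions(precision=1,suppress=True)
ctr=f(244,230,.053);print('ctr',ctr,'pins base?',f(271,112,.061),f(227,343,.061))
pv=f(222,455,.062);kn=f(149,547,.081);print('pivot',pv,'knob',kn,np.linalg.norm((pv-kn)[:2]))
a=lambda v:np.degrees(np.arctan2(v[1],v[0]))
print('ang out',a(pv-ctr),'arm',a(kn-pv))
p=g(516,69,.015+.012+.066);q=g(747,167,.093);print('plate top ends',p,q,np.linalg.norm(p-q),a(p-q),(p+q)/2)
for n,xy in dict(jar=(342,131),wa=(392,146),wb=(446,143)).items(): print(n,at(c,*xy,.05)*1e3)
print('burn',at(c,262,122,.03)*1e3,at(c,267,190,.03)*1e3)
print('block corners',[g(x,y,.041)[:2] for x,y in((540,28),(786,132),(750,218),(503,114))])
```

```text
ctr [ 624.1 -189.1   53. ] pins base? [ 683.2 -200.4   61. ] [ 566.  -177.4   61. ]
pivot [ 510.2 -174.    62. ] knob [ 464.6 -131.9   81. ] 61.978967376048466
ang out 172.42002221999937 arm 137.31955394916085
plate top ends [532.3 344.4  93. ] [476.4 204.4  93. ] 150.72436610131894 68.20738511595214 [504.4 274.4  93. ]
jar [807.7 104.1  50. ]
wa [778.4   0.8  50. ]
wb [ 786.8 -110.2   50. ]
burn [829.5 271.7  30. ] [685.2 257.2  30. ]
block corners [array([561. , 340.9]), array([498.1, 183.3]), array([443.8, 204.7]), array([506.1, 362.1])]
```

Pivot, knob and disc agree with the given sizes: the knob-to-pivot distance measures 62 mm and the lever is near 0. I'm moving over the plate now, with 50° of yaw.

```bash
python3 -m jog '{"delta_pos":[[13,36.2,0],[13,36.2,0],[13,36.2,0],[13,36.2,0],[13,36.2,0],[13,36.2,0],[13,36.2,0],[13,36.2,0],[13,36.2,0],[13,36.2,0]],"rot":[[0,0,5],[0,0,5],[0,0,5],[0,0,5],[0,0,5],[0,0,5],[0,0,5],[0,0,5],[0,0,5],[0,0,5]],"grip":[100,100,100,100,100,100,100,100,100,100]}'
python3 -m jog '{"delta_pos":[[13,36.2,0],[13,36.2,0],[13,36.2,0],[13,36.2,0],[13,36.2,0],[13,36.2,0],[13,36.2,0],[13,36.2,0],[13,36.2,0],[13,36.2,0]],"rot":[[0,0,0],[0,0,0],[0,0,0],[0,0,0],[0,0,0],[0,0,0],[0,0,0],[0,0,0],[0,0,0],[0,0,0]],"grip":[100,100,100,100,100,100,100,100,100,100]}'
python3 -m jog '{"delta_pos":[[13,36.2,0],[13,36.2,0],[13,36.2,0],[13,36.2,0],[0,0,0],[0,0,0]],"rot":[[0,0,0],[0,0,0],[0,0,0],[0,0,0],[0,0,0],[0,0,0]],"grip":[100,100,100,100,100,100]}'
python3 - <<'E'
from h import *
c=cap('wrist','w1.png'); print(c['xyz'],c['orientation']); print(r.sense()['joints'],r.sense()['ee_rot'])
E
```

```text
time_s: 0.93
tcp_pos: [0.324, -0.2303, 0.2474]
ee_rot: [[-0.37, -0.929, 0.0], [-0.929, 0.37, 0.0], [-0.0, 0.0, -1.0]]
wrist_force: [0.7, -0.2, -0.3]
gripper_width: 0.999
time_s: 1.77
tcp_pos: [0.454, 0.1319, 0.2474]
ee_rot: [[-0.372, -0.928, -0.0], [-0.928, 0.372, -0.0], [0.0, 0.0, -1.0]]
wrist_force: [0.8, -0.6, 0.9]
gripper_width: 1.001
time_s: 2.27
tcp_pos: [0.506, 0.2762, 0.246]
ee_rot: [[-0.371, -0.928, -0.002], [-0.928, 0.371, -0.002], [0.002, 0.001, -1.0]]
wrist_force: [-0.6, -1.0, -0.2]
gripper_width: 1.001
[0.47737387 0.20595488 0.38364758] [[-0.92835078 -0.35770992 -0.10103684]
 [ 0.37170151 -0.8921604  -0.2566862 ]
 [ 0.00167814 -0.27585038  0.96119912]]
[ 4.46424264e+01  1.73538177e+01 -6.69184973e+00 -2.28660662e-02
 -6.60954482e+01 -6.64976185e+01] [[-0.37241044 -0.92806596 -0.00200874]
 [-0.92806573  0.37241353 -0.00147103]
 [ 0.0021133   0.00131642 -0.9999969 ]]
```

View pics/w1.png

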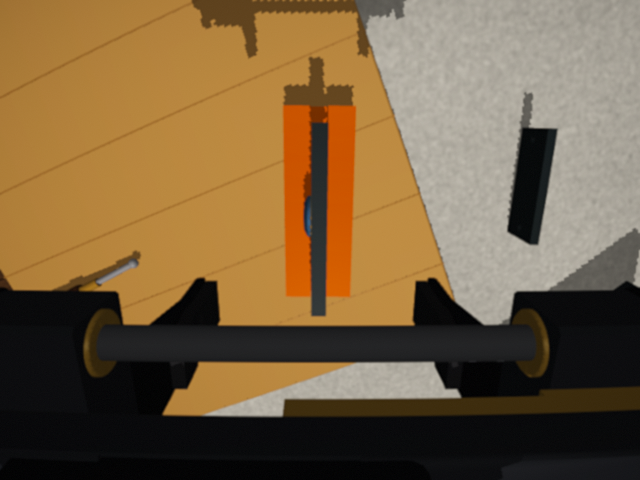

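Wrist view: the plate's top edge runs from (319,124) to (318,315) with the medallion on the +x side. I'll check the offset from the pads.

Run:
```python
from h import *
c=load('wrist'); np.set_printoptions(precision=1,suppress=True)
a=at(c,319.5,124,.093)*1e3;b=at(c,318.5,315,.093)*1e3;m=(a+b)/2
print(a,b,m,np.linalg.norm(a-b),np.degrees(np.arctan2(*(b-a)[1::-1])))
s=r.sense();R=s['ee_rot'];print('off in tool axes',R.T@(m-s['tcp_pos']*1e3))
```

```text
[474.8 207.7  93. ] [530.2 344.9  93. ] [502.5 276.3  93. ] 147.93843446344388 68.00998019402294
off in tool axes [ -0.4   3.2 153.4]
```

```bash
python3 -m jog '{"delta_pos":[[-2.5,0.5,-25],[0,0,-28],[0,0,-28],[0,0,-28],[0,0,-16],[0,0,-14],[0,0,0],[0,0,0]],"rot":[[0,0,0],[0,0,0],[0,0,0],[0,0,0],[0,0,0],[0,0,0],[0,0,0],[0,0,0]],"grip":[100,100,100,100,100,100,100,100]}'
python3 -m jog '{"delta_pos":[[0,0,0],[0,0,0],[0,0,0],[0,0,0],[0,0,0],[0,0,0],[0,0,0],[0,0,0],[0,0,0],[0,0,0]],"rot":[[0,0,0],[0,0,0],[0,0,0],[0,0,0],[0,0,0],[0,0,0],[0,0,0],[0,0,0],[0,0,0],[0,0,0]],"grip":[0,0,0,0,0,0,0,0,0,0]}'
```

```text
time_s: 2.98
tcp_pos: [0.5033, 0.2739, 0.1086]
ee_rot: [[-0.374, -0.927, -0.001], [-0.927, 0.374, -0.001], [0.001, 0.0, -1.0]]
wrist_force: [-0.4, 0.2, 0.2]
gripper_width: 0.996
time_s: 3.82
tcp_pos: [0.5036, 0.2752, 0.1085]
ee_rot: [[-0.373, -0.928, -0.0], [-0.928, 0.373, -0.0], [0.0, 0.0, -1.0]]
wrist_force: [-0.1, 0.8, 0.4]
gripper_width: 0.327
```

```bash
python3 -m jog '{"delta_pos":[[0,0,0],[0,0,0],[0,0,0],[0,0,0],[0,0,0],[0,0,0]],"rot":[[0,0,0],[0,0,0],[0,0,0],[0,0,0],[0,0,0],[0,0,0]],"grip":[0,0,0,0,0,0]}'
```

```text
time_s: 4.32
tcp_pos: [0.5036, 0.2752, 0.1085]
ee_rot: [[-0.373, -0.928, -0.0], [-0.928, 0.373, -0.0], [0.0, 0.0, -1.0]]
wrist_force: [0.3, -0.4, -0.7]
gripper_width: 0.14
```

```bash
python3 -m jog '{"delta_pos":[[0,0,5],[0,0,8],[0,0,8],[0,0,15],[0,0,20],[0,0,24],[10,-30,0],[10,-35,0],[10,-35,0],[10,-35,0]],"rot":[[0,0,0],[0,0,0],[0,0,0],[0,0,0],[0,0,0],[0,0,0],[0,0,5.5],[0,0,5.5],[0,0,5.5],[0,0,5.5]],"grip":[0,0,0,0,0,0,0,0,0,0]}'
python3 -m jog '{"delta_pos":[[10,-30,0],[6,-20,0],[0,0,0],[0,0,0],[0,0,0],[0,0,0],[0,0,0],[0,0,0],[0,0,0],[0,0,0]],"rot":[[0,0,0],[0,-5,0],[0,-6,0],[0,-6,0],[0,-6,0],[0,-6,0],[0,-6,0],[0,-6,0],[0,-6,0],[0,-3,0]],"grip":[0,0,0,0,0,0,0,0,0,0]}'
python3 - <<'E'
from h import *
s=r.sense();print(s['tcp_pos'],s['joints'],s['gripper_width']);cap('scene','s1.png');c=cap('top')
a=load('scene');crop(a,250,130,200,150,4,'s1c.png')
E
```

```text
time_s: 5.15
tcp_pos: [0.5438, 0.1391, 0.1898]
ee_rot: [[0.008, -1.0, 0.001], [-1.0, -0.008, 0.001], [-0.001, -0.001, -1.0]]
wrist_force: [0.7, 0.8, -2.7]
gripper_width: 0.137
time_s: 5.98
tcp_pos: [0.6019, 0.0609, 0.2268]
ee_rot: [[-0.055, -0.831, 0.554], [-0.997, 0.015, -0.077], [0.056, -0.556, -0.829]]
wrist_force: [0.5, -0.5, -0.3]
gripper_width: 0.133
[0.60189234 0.06086526 0.22675763] [ 14.48883067   8.60924836 -46.91277816  78.56952794 -12.55924756
 -91.44599427] 0.132676784660605
```

View pics/s1c.png

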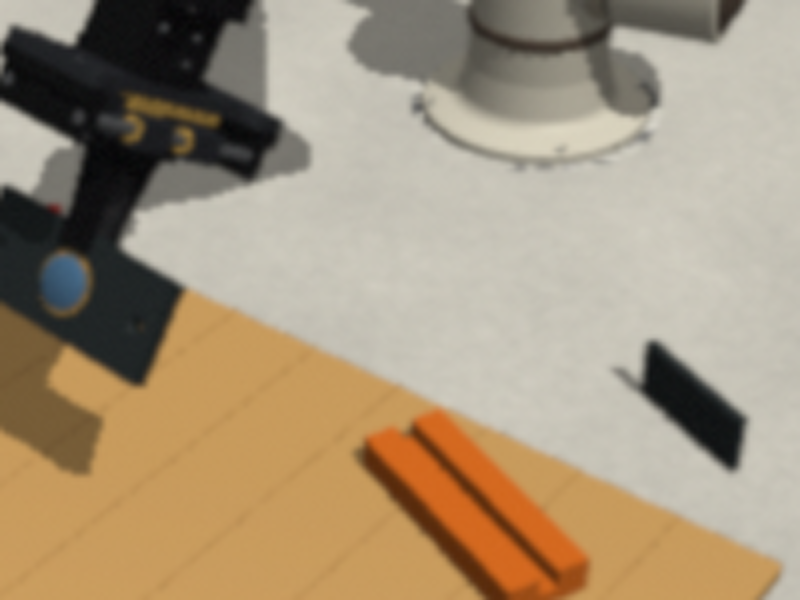

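The view shows the plate held at 34° tilt, medallion outward; the wrist has run to the q5 limit, so the outward tilt stops there. I'll straighten it, turn half round, and tilt toward the robot instead, where q5 has room.

```bash
python3 -m jog '{"delta_pos":[[0,0,0],[0,0,0],[0,0,0],[0,0,0],[0,0,0],[0,0,0],[0,0,0],[0,0,0]],"rot":[[0,5,0],[0,5,0],[0,5,0],[0,6,0],[0,6,0],[0,6.7,0],[4.4,0,0],[0,0,0]],"grip":[0,0,0,0,0,0,0,0]}'
python3 - <<'E'
from h import *
s=r.sense();print(s['joints'],s['gripper_width'])
E
```

```text
time_s: 6.75
tcp_pos: [0.6225, 0.0416, 0.242]
ee_rot: [[-0.057, -0.966, 0.251], [-0.998, 0.047, -0.044], [0.031, -0.253, -0.967]]
wrist_force: [0.0, -0.4, -1.0]
gripper_width: 0.134
[ 22.05410127  15.81818638 -14.87885837  10.645814   -47.19843868
 -31.50813374] 0.134109499450186
```

```bash
python3 -m jog '{"delta_pos":[[-10,0,0],[-10,0,0],[-10,0,0],[-10,0,0],[-10,0,0],[0,0,0],[0,0,0],[0,0,0],[0,0,0],[0,0,0]],"rot":[[0,5,0],[0,5,0],[2.5,4.5,0],[0,0,6],[0,0,6],[0,0,6],[0,0,6],[0,0,6],[0,0,6],[0,0,6]],"grip":[0,0,0,0,0,0,0,0,0,0]}'
python3 -m jog '{"delta_pos":[[0,0,0],[0,0,0],[0,0,0],[0,0,0],[0,0,0],[0,0,0],[0,0,0],[0,0,0],[0,0,0],[0,0,0]],"rot":[[0,0,7],[0,0,7],[0,0,7],[0,0,7],[0,0,7],[0,0,7],[0,0,7],[0,0,7],[0,0,7],[0,0,7]],"grip":[0,0,0,0,0,0,0,0,0,0]}'
python3 -m jog '{"delta_pos":[[0,0,0],[0,0,0],[0,0,0],[0,0,0],[0,0,0],[0,0,0],[0,0,0],[0,0,0],[0,0,0],[0,0,0]],"rot":[[0,0,7],[0,0,7],[0,0,7],[0,0,7],[0,0,7],[0,0,7],[0,0,7],[0,0,7],[0,0,7],[0,0,0]],"grip":[0,0,0,0,0,0,0,0,0,0]}'
python3 - <<'E'
from h import *
s=r.sense();print(s['tcp_pos'],s['joints'],s['gripper_width']);print(s['ee_rot'])
E
```

```text
time_s: 7.58
tcp_pos: [0.5697, 0.0399, 0.2408]
ee_rot: [[0.639, -0.77, 0.004], [-0.77, -0.639, -0.005], [0.006, 0.0, -1.0]]
wrist_force: [0.3, 0.0, -2.0]
gripper_width: 0.135
time_s: 8.42
tcp_pos: [0.5697, 0.04, 0.2408]
ee_rot: [[0.941, 0.338, 0.005], [0.338, -0.941, 0.005], [0.007, -0.003, -1.0]]
wrist_force: [-0.2, -0.4, -2.1]
gripper_width: 0.131
time_s: 9.25
tcp_pos: [0.5699, 0.0399, 0.2408]
ee_rot: [[0.13, 0.991, -0.002], [0.991, -0.13, 0.009], [0.009, -0.004, -1.0]]
wrist_force: [-0.3, -0.2, -2.0]
gripper_width: 0.131
[0.56989009 0.03988139 0.24080768] [ 19.96420235  17.15862088  -7.588137    -0.60468797 -65.20448184
 152.79752418] 0.13097943196059997
[[ 0.13039238  0.99145944 -0.00245138]
 [ 0.99142249 -0.13036452  0.00930272]
 [ 0.0089037  -0.00364336 -0.99995372]]
```

```bash
python3 -m jog '{"delta_pos":[[0,0,0],[0,0,0],[0,0,-10],[0,0,-10],[0,0,-10],[0,0,-10],[0,0,-10],[0,0,-10],[0,0,-10],[0,0,0]],"rot":[[0,0,7],[0,7,0],[0,7,0],[0,7,0],[0,7,0],[0,7,0],[0,7,0],[0,7,0],[0,1,0],[0,0,0]],"grip":[0,0,0,0,0,0,0,0,0,0]}'
python3 - <<'E'
from h import *
s=r.sense();print(s['tcp_pos'],s['joints'],s['gripper_width']);print(s['ee_rot'])
E
```

```text
time_s: 10.08
tcp_pos: [0.5705, 0.0397, 0.1661]
ee_rot: [[0.016, 0.636, -0.772], [1.0, -0.015, 0.009], [-0.006, -0.772, -0.636]]
wrist_force: [-1.7, -0.1, -2.2]
gripper_width: 0.139
[0.5704535  0.03968887 0.16605481] [  14.11926726   45.81139231   20.84376126  -12.44455846 -114.07313971
  164.90134315] 0.13850430568822766
[[ 0.01621169  0.63592924 -0.77157707]
 [ 0.99985156 -0.01481364  0.00879867]
 [-0.00583453 -0.77160518 -0.636075  ]]
```

```bash
python3 -m jog '{"delta_pos":[[0,0,-20],[0,0,-20],[0,0,-20],[0,0,-14],[0,0,-8],[0,0,-4],[0,0,0]],"rot":[[0,0,0],[0,0,0],[0,0,0],[0,0,0],[0,0,0],[0,0,0],[0,0,0]],"grip":[0,0,0,0,0,0,0]}'
python3 -m jog '{"delta_pos":[[0,0,-2],[0,0,-2],[0,0,0]],"rot":[[0,0,0],[0,0,0],[0,0,0]],"grip":[0,0,0]}'
python3 - <<'E'
from h import *
c=cap('scene');crop(c,200,130,200,150,4,'s2c.png')
print(r.sense()['wrist_force'])
E
```

```text
time_s: 10.67
tcp_pos: [0.5715, 0.0392, 0.0859]
ee_rot: [[0.014, 0.643, -0.766], [1.0, -0.012, 0.008], [-0.004, -0.766, -0.643]]
wrist_force: [0.4, 0.2, -1.8]
gripper_width: 0.133
time_s: 10.92
tcp_pos: [0.5718, 0.0391, 0.0819]
ee_rot: [[0.014, 0.643, -0.766], [1.0, -0.012, 0.009], [-0.003, -0.766, -0.643]]
wrist_force: [1.0, 0.1, -2.1]
gripper_width: 0.134
[-0.62204017 -0.39389896 -1.73877634]
```

View pics/s2c.png

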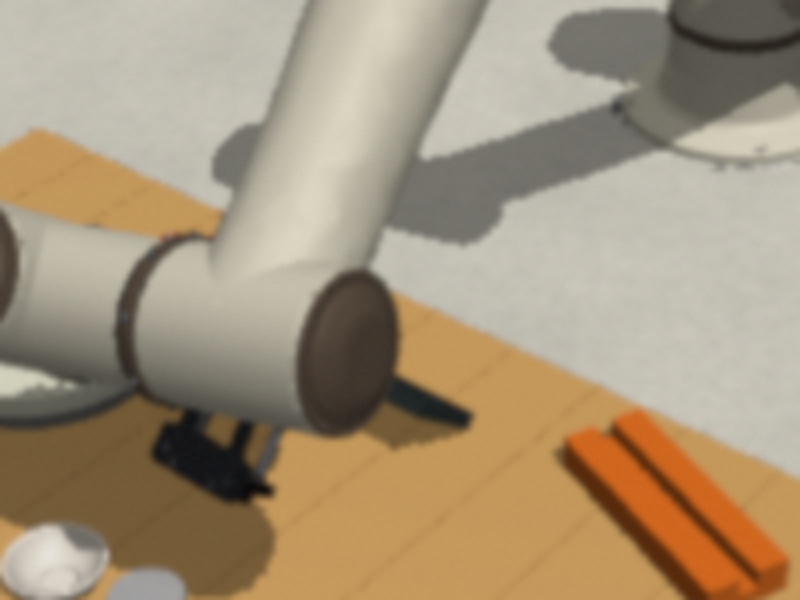

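The plate is tilted over the board with clearance from the wells and jar; the forearm hides most of it. I'll lower it to first contact.

```bash
python3 -m jog '{"delta_pos":[[0,0,-2],[0,0,-1.5],[0,0,0]],"rot":[[0,0,0],[0,0,0],[0,0,0]],"grip":[0,0,0]}'
python3 -m jog '{"delta_pos":[[0,0,-2],[0,0,-1.5],[0,0,0]],"rot":[[0,0,0],[0,0,0],[0,0,0]],"grip":[0,0,0]}'
python3 -m jog '{"delta_pos":[[0,0,-2],[0,0,0]],"rot":[[0,0,0],[0,0,0]],"grip":[0,0]}'
```

```text
time_s: 11.22
tcp_pos: [0.5714, 0.0391, 0.0776]
ee_rot: [[0.014, 0.641, -0.767], [1.0, -0.012, 0.009], [-0.003, -0.767, -0.642]]
wrist_force: [-0.2, -0.6, -1.8]
gripper_width: 0.134
time_s: 11.47
tcp_pos: [0.5713, 0.039, 0.074]
ee_rot: [[0.014, 0.641, -0.767], [1.0, -0.012, 0.009], [-0.004, -0.767, -0.641]]
wrist_force: [0.2, -0.4, -1.5]
gripper_width: 0.132
time_s: 11.63
tcp_pos: [0.5714, 0.039, 0.0723]
ee_rot: [[0.014, 0.641, -0.767], [1.0, -0.012, 0.009], [-0.004, -0.767, -0.641]]
wrist_force: [-0.8, -0.2, -1.1]
gripper_width: 0.135
```

```bash
python3 -m jog '{"delta_pos":[[0,0,0],[0,0,0],[0,0,0],[0,0,0],[0,0,0],[0,0,0],[0,0,-3],[0,0,-3],[0,0,-1],[0,0,0]],"rot":[[0,0,0],[0,0,0],[0,0,0],[0,0,0],[0,0,0],[0,0,0],[0,0,0],[0,0,0],[0,0,0],[0,0,0]],"grip":[20,26,32,38,40,40,40,40,40,40]}'
python3 -m jog '{"delta_pos":[[3,0,0],[3,0,0],[3,0,0],[3,0,0],[4,0,0],[4,0,0],[10,0,0],[20,0,5],[20,0,10],[10,0,10]],"rot":[[0,0,0],[0,0,0],[0,0,0],[0,0,0],[0,0,0],[0,0,0],[0,0,0],[0,0,0],[0,0,0],[0,0,0]],"grip":[40,40,40,40,40,40,40,40,40,40]}'
```

```text
time_s: 12.47
tcp_pos: [0.5713, 0.0391, 0.0649]
ee_rot: [[0.014, 0.641, -0.767], [1.0, -0.012, 0.009], [-0.004, -0.767, -0.641]]
wrist_force: [0.3, 0.3, -0.5]
gripper_width: 0.397
time_s: 13.3
tcp_pos: [0.6529, 0.0388, 0.0901]
ee_rot: [[0.014, 0.642, -0.767], [1.0, -0.012, 0.008], [-0.004, -0.767, -0.642]]
wrist_force: [0.4, -0.7, 0.3]
gripper_width: 0.398
```

```bash
python3 -m jog '{"delta_pos":[[0,0,20],[0,0,30],[0,0,30],[-10,0,20],[-15,0,20],[-15,0,10],[-15,0,0],[-15,0,0],[-15,0,0],[-20,0,0]],"rot":[[0,0,0],[0,0,0],[0,-7,0],[0,-7,0],[0,-7,0],[0,-7,0],[0,-7,0],[0,-7,0],[0,-7,0],[0,-1,0]],"grip":[100,100,100,100,100,100,100,100,100,100]}'
python3 -m jog '{"delta_pos":[[0,0,0],[0,0,0]],"rot":[[0,0,0],[0,0,0]],"grip":[100,100]}'
python3 - <<'E'
from h import *
c=cap('top');w=cap('wrist');a=c['frame'][150:330,330:490,::-1]
f=w['frame'][:,:,::-1]
im=np.zeros((480,800,3),np.uint8); im[:360,:320]=cv2.resize(a,None,fx=2,fy=2,interpolation=cv2.INTER_CUBIC); im[:,320:]=cv2.resize(f[:,80:560],(480,480))
cv2.imwrite('pics/m3.png',im);print(r.sense()['ee_rot'],r.sense()['joints'])
E
```

```text
time_s: 14.13
tcp_pos: [0.5432, 0.0385, 0.2219]
ee_rot: [[0.011, 1.0, 0.004], [1.0, -0.011, 0.009], [0.009, 0.004, -1.0]]
wrist_force: [-0.7, 0.5, 0.1]
gripper_width: 0.983
time_s: 14.3
tcp_pos: [0.5457, 0.0391, 0.222]
ee_rot: [[0.011, 1.0, 0.001], [1.0, -0.011, 0.009], [0.009, 0.0, -1.0]]
wrist_force: [0.3, 0.4, 0.5]
gripper_width: 0.993
[[ 1.16156204e-02  9.99932534e-01  6.88868606e-05]
 [ 9.99892998e-01 -1.16157737e-02  8.89191545e-03]
 [ 8.89211572e-03 -3.44056246e-05 -9.99960464e-01]] [ 20.77244593  15.86826865 -12.45346041  -0.54047856 -61.49495604
 158.81917309]
```

View pics/m3.png

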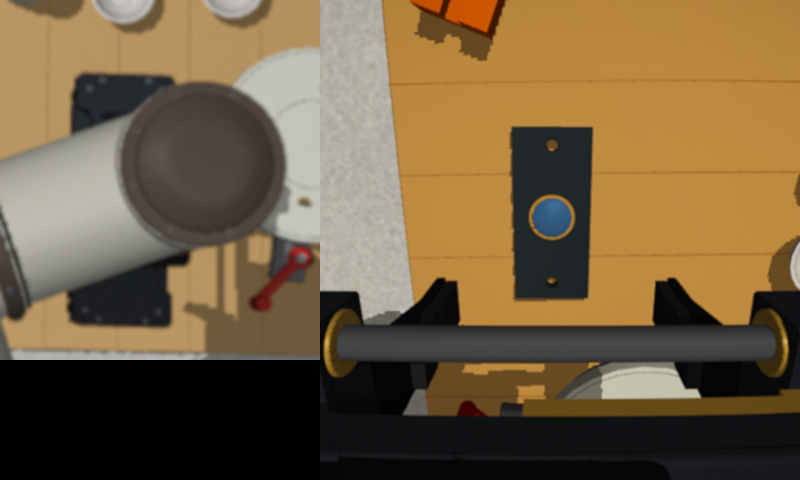

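The plate lies flat on the board, medallion up, unmarked by the slot block. Next, its exact pose.

Run:
```python
from h import *
c=load('wrist'); np.set_printoptions(precision=1,suppress=True)
P=[at(c,u,v,.027)[:2]*1e3 for u,v in((271.5,128),(352,128),(348,298),(274,298))]
print(P); C=sum(P)/4; print('ctr',C)
h=[at(c,u,v,.027)[:2]*1e3 for u,v in((312,145.5),(311.8,281.5))];print('holes',h,(h[0]+h[1])/2,np.linalg.norm(h[0]-h[1]))
d=h[0]-h[1];print(np.degrees(np.arctan2(d[1],d[0])), np.linalg.norm(P[0]-P[1]),np.linalg.norm(P[0]-P[3]))
e=(P[0]+P[1]-P[2]-P[3]);print(np.degrees(np.arctan2(e[1],e[0])))
s=r.sense();print(s['tcp_pos'])
```

```text
[array([511.4, 113.4]), array([576.4, 112.6]), array([574.6, -36.2]), array([507.5, -35.4])]
ctr [542.5  38.6]
holes [array([543.9,  99.1]), array([542. , -19.7])] [543.   39.7] 118.88140269198493
89.10050373543558 65.01854379867581 148.91012382996144
88.91526033586663
[0.5 0.  0.2]
```

Before picking it up, I'll look at the pins with the wrist camera in the seat orientation, so that camera bias cancels.

```bash
python3 -m jog '{"delta_pos":[[0,0,20],[0,0,20],[6,-18,0],[6,-18,0],[6,-18,0],[6,-18,0],[6,-18,0],[6,-18,0],[6,-18,0],[6,-18,0]],"rot":[[-0.5,0,0],[0,0,-6.7],[0,0,-6.7],[0,0,-6.7],[0,0,-6.7],[0,0,-6.7],[0,0,-6.7],[0,0,-6.7],[0,0,-6.7],[0,0,-6.7]],"grip":[100,100,100,100,100,100,100,100,100,100]}'
python3 -m jog '{"delta_pos":[[6,-18,0],[6,-18,0],[6,-18,0],[6,-18,0],[6,-12,0],[0,0,0],[0,0,0],[0,0,0]],"rot":[[0,0,-6.7],[0,0,-6.7],[0,0,-6.7],[0,0,-6.7],[0,0,-6.7],[0,0,-6.7],[0,0,0],[0,0,0]],"grip":[100,100,100,100,100,100,100,100]}'
python3 - <<'E'
from h import *
s=r.sense();print(s['tcp_pos'].tolist(),s['joints']);print(s['ee_rot'])
w=cap('wrist','w4.png');np.save('/tmp/wpin.npy',w,allow_pickle=True);np.save('/tmp/spin.npy',s,allow_pickle=True)
crop(w,200,50,240,290,2,'w4c.png')
E
```

```text
time_s: 15.23
tcp_pos: [0.5963, -0.1062, 0.2595]
ee_rot: [[0.878, 0.48, -0.002], [0.48, -0.878, 0.001], [-0.001, -0.002, -1.0]]
wrist_force: [1.1, 0.4, -0.3]
gripper_width: 1.0
time_s: 15.9
tcp_pos: [0.6254, -0.1895, 0.2592]
ee_rot: [[0.981, -0.192, -0.002], [-0.192, -0.981, 0.001], [-0.002, -0.001, -1.0]]
wrist_force: [-0.6, 0.1, -0.2]
gripper_width: 0.999
[0.6253696616891704, -0.18947987527687607, 0.25923640545372345] [-2.73390497e+00  2.44911344e+01  6.00119605e+00 -7.81394550e-02
 -7.16001279e+01  8.17103389e+01]
[[ 0.98146471 -0.19163704 -0.00150816]
 [-0.19163505 -0.9814653   0.00136756]
 [-0.00174228 -0.0010532  -0.99999793]]
```

View pics/w4c.png

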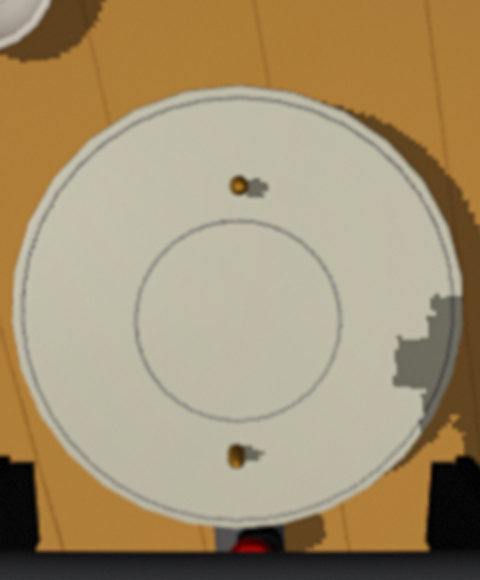

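Both pins are clear: the far one is at crop (239,185), the near one at (236,456). I'll fit their positions with brass-coloured pixel blobs.

```bash
cat > fit.py <<'E'
from h import *
w=load('wpin'); s=load('spin'); np.set_printoptions(precision=2,suppress=True)
hsv=cv2.cvtColor(w['frame'],cv2.COLOR_RGB2HSV); f=w['frame'].astype(int)
def blob(u,v,t=12):
    sub=hsv[v-t:v+t,u-t:u+t]; m=(sub[:,:,1]>90)
    ys,xs=np.nonzero(m); return np.array([xs.mean()+u-t,ys.mean()+v-t]),m.sum(),(xs.min()+u-t,xs.max()+u-t,ys.min()+v-t,ys.max()+v-t)
bl=[blob(319,142),blob(318,277)]
for b in bl: print(b)
def sil(x,y):  # silhouette centroid of a pin
    pts=[]
    for z,rr in((53,4),(64,4),(69,1.5)):
        for t in np.linspace(0,2*np.pi,24): pts.append(proj(w,(x+rr*np.cos(t)*1,y+rr*np.sin(t),z)if 0 else ((x+rr*np.cos(t))/1e3,(y+rr*np.sin(t))/1e3,z/1e3)))
    h=cv2.convexHull(np.array(pts,np.float32)); m=cv2.moments(h); return np.array([m['m10']/m['m00'],m['m01']/m['m00']]),m['m00'],h.reshape(-1,2).min(0),h.reshape(-1,2).max(0)
from scipy.optimize import least_squares
pins=[]
for b in bl:
    g=at(w,*b[0],.061)[:2]*1e3
    q=least_squares(lambda p:sil(*p)[0]-b[0],g).x; pins.append(q); print(q,sil(*q)[1:])
p,q=pins;C=(p+q)/2;d=p-q
print('centre',C,'dist',np.linalg.norm(d),'ang',np.degrees(np.arctan2(d[1],d[0])))
R=s['ee_rot'];print('in tool axes',R[:2,:2].T@(C-s['tcp_pos'][:2]*1e3),'tool x ang',np.degrees(np.arctan2(R[1,0],R[0,0])))
E
python3 fit.py
```

```text
(array([318.94, 142.3 ]), np.int64(63), (np.int64(315), np.int64(323), np.int64(138), np.int64(146)))
(array([317.64, 277.82]), np.int64(77), (np.int64(314), np.int64(321), np.int64(273), np.int64(283)))
[ 682.87 -202.88] (80.87357805413194, array([314.06, 137.02], dtype=float32), array([323.85, 147.55], dtype=float32))
[ 564.94 -178.87] (95.85731311049312, array([313.2 , 271.43], dtype=float32), array([322.09, 284.16], dtype=float32))
centre [ 623.9  -190.88] dist 120.34903410212014 ang -11.505766169729299
in tool axes [-1.17  1.65] tool x ang -11.04823621387365
```

```bash
python3 -m jog '{"delta_pos":[[-6,18,0],[-6,18,0],[-6,18,0],[-6,18,0],[-6,18,0],[-6,18,0],[-6,18,0],[-6,18,0],[-6,18,0],[-6,18,0]],"rot":[[0,0,6.67],[0,0,6.67],[0,0,6.67],[0,0,6.67],[0,0,6.67],[0,0,6.67],[0,0,6.67],[0,0,6.67],[0,0,6.67],[0,0,6.67]],"grip":[100,100,100,100,100,100,100,100,100,100]}'
python3 -m jog '{"delta_pos":[[-6,18,0],[-6,18,0],[-6,12.7,0],[-4.7,0,0],[0,0,-37],[0,0,-40],[0,0,-40],[0,0,-40],[0,0,-30],[0,0,0]],"rot":[[0,0,6.67],[0,0,6.67],[0,0,6.67],[0,0,6.67],[0,0,6.67],[0,0,0],[0,0,0],[0,0,0],[0,0,0],[0,0,0]],"grip":[100,100,100,100,100,100,100,100,100,100]}'
```

```text
time_s: 16.78
tcp_pos: [0.5643, -0.0076, 0.2607]
ee_rot: [[0.559, 0.829, -0.001], [0.829, -0.559, 0.001], [0.0, -0.001, -1.0]]
wrist_force: [0.9, -0.1, 0.2]
gripper_width: 1.001
time_s: 17.62
tcp_pos: [0.5375, 0.0389, 0.0675]
ee_rot: [[0.018, 1.0, -0.014], [1.0, -0.018, -0.004], [-0.004, -0.014, -1.0]]
wrist_force: [-1.0, -0.8, -0.1]
gripper_width: 0.999
```

```bash
python3 -m jog '{"delta_pos":[[0,0,0],[0,0,0]],"rot":[[0,0,0],[0,0,0]],"grip":[100,100]}'
```

```text
time_s: 17.78
tcp_pos: [0.5435, 0.0405, 0.0754]
ee_rot: [[0.017, 1.0, 0.002], [1.0, -0.017, 0.0], [0.001, 0.002, -1.0]]
wrist_force: [0.5, 0.1, 1.1]
gripper_width: 0.999
```

```bash
python3 -m jog '{"delta_pos":[[0,0,-15],[0,0,-11],[0,0,-6],[0,0,0],[0,0,0],[0,0,0],[0,0,0],[0,0,0],[0,0,0],[0,0,0]],"rot":[[0,0,0],[0,0,0],[0,0,0],[0,0,0],[0,0,0],[0,0,0],[0,0,0],[0,0,0],[0,0,0],[0,0,0]],"grip":[100,100,100,100,0,0,0,0,0,0]}'
python3 -m jog '{"delta_pos":[[0,0,0],[0,0,0],[0,0,0],[0,0,0]],"rot":[[0,0,0],[0,0,0],[0,0,0],[0,0,0]],"grip":[0,0,0,0]}'
python3 -m jog '{"delta_pos":[[0,0,0],[0,0,0],[0,0,0],[0,0,0],[0,0,25],[0,0,40],[0,0,40],[0,0,40],[0,0,34],[0,0,0]],"rot":[[0,0,0],[0,0,0],[0,0,0],[0,0,0],[0,0,0],[0,0,0],[0,0,0],[0,0,0],[0,0,0],[0,0,0]],"grip":[100,100,100,100,100,100,100,100,100,100]}'
python3 -m jog '{"delta_pos":[[0,0,0],[0,0,0]],"rot":[[0,0,0],[0,0,0]],"grip":[100,100]}'
python3 - <<'E'
from h import *
s=r.sense();print(s['tcp_pos'].tolist());print(s['ee_rot'])
w=cap('wrist');np.save('/tmp/spl.npy',s,allow_pickle=True)
crop(w,230,100,160,220,2.7,'w5c.png')
E
```

```text
time_s: 18.62
tcp_pos: [0.5426, 0.04, 0.0422]
ee_rot: [[0.019, 1.0, 0.001], [1.0, -0.019, 0.0], [0.0, 0.001, -1.0]]
wrist_force: [-0.5, -0.5, 3.3]
gripper_width: 0.753
time_s: 18.95
tcp_pos: [0.5425, 0.04, 0.0422]
ee_rot: [[0.019, 1.0, 0.001], [1.0, -0.019, 0.0], [0.0, 0.001, -1.0]]
wrist_force: [-0.0, 0.8, 5.8]
gripper_width: 0.752
time_s: 19.78
tcp_pos: [0.5456, 0.0404, 0.2285]
ee_rot: [[0.018, 1.0, 0.014], [1.0, -0.018, 0.003], [0.003, 0.014, -1.0]]
wrist_force: [0.9, -0.3, 0.5]
gripper_width: 0.997
time_s: 19.95
tcp_pos: [0.541, 0.0397, 0.2197]
ee_rot: [[0.02, 1.0, -0.003], [1.0, -0.02, 0.0], [0.0, -0.003, -1.0]]
wrist_force: [-0.6, -0.5, 0.1]
gripper_width: 1.0
[0.5410272498629164, 0.03966140059878887, 0.21972186347340347]
[[ 1.99567990e-02  9.99797323e-01 -2.65326475e-03]
 [ 9.99800843e-01 -1.99566615e-02  7.82826586e-05]
 [ 2.53164861e-05 -2.65429860e-03 -9.99996477e-01]]
```

View pics/w5c.png

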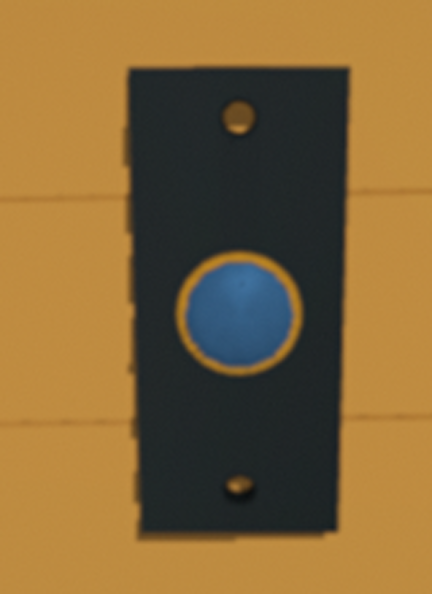

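```bash
cat > pl.py <<'E'
from h import *
w=load('wrist'); s=load('spl'); np.set_printoptions(precision=2,suppress=True)
R=s['ee_rot'];T=s['tcp_pos'][:2]*1e3
f=lambda x,y,z=.027:at(w,230+(x+.5)/2.7-.5,100+(y+.5)/2.7-.5,z)[:2]*1e3
K=[f(128.5,68),f(349.5,68),f(337.5,531),f(140,531)];H=[f(238.5,117),f(239,486)];M=f(239,313)
tf=lambda p:R[:2,:2].T@(p-T)
print('corners ctr',tf(sum(K)/4),'holes',tf((H[0]+H[1])/2),np.linalg.norm(H[0]-H[1]),'med',tf(M))
d=H[0]-H[1];print('y axis ang',np.degrees(np.arctan2(d[1],d[0])),'toolx',np.degrees(np.arctan2(R[1,0],R[0,0])))
print('world corners',sum(K)/4,'holes',(H[0]+H[1])/2, [tf(k) for k in K])
g=np.array([542.5,40.0]);print('gripped centre true in tool',tf(g))
E
python3 pl.py
```

```text
corners ctr [-0.13  0.66] holes [0.83 0.63] 118.68380237188602 med [-0.07  0.71]
y axis ang 88.99835011202828 toolx 88.85648373183133
world corners [541.69  39.51] holes [541.68  40.48] [array([ 74.45, -32.13]), array([74.44, 33.35]), array([-74.68,  33.7 ]), array([-74.75, -32.28])]
gripped centre true in tool [0.37 1.47]
```

```bash
python3 -m jog '{"delta_pos":[[0,0,-35],[0,0,-40],[0,0,-40],[0,0,-35],[0,0,-18],[0,0,-10],[0,0,0],[0,0,0],[0,0,0],[0,0,0]],"rot":[[0,0,0],[0,0,0],[0,0,0],[0,0,0],[0,0,0],[0,0,0],[0,0,0],[0,0,0],[0,0,0],[0,0,0]],"grip":[100,100,100,100,100,100,100,0,0,0]}'
python3 -m jog '{"delta_pos":[[0,0,0],[0,0,0],[0,0,0],[0,0,0],[0,0,0],[0,0,0],[0,0,0]],"rot":[[0,0,0],[0,0,0],[0,0,0],[0,0,0],[0,0,0],[0,0,0],[0,0,0]],"grip":[0,0,0,0,0,0,0]}'
```

```text
time_s: 20.83
tcp_pos: [0.5416, 0.0397, 0.042]
ee_rot: [[0.02, 1.0, -0.002], [1.0, -0.02, -0.0], [-0.0, -0.002, -1.0]]
wrist_force: [0.2, 1.2, 0.1]
gripper_width: 0.852
time_s: 21.42
tcp_pos: [0.5416, 0.0397, 0.0423]
ee_rot: [[0.02, 1.0, -0.002], [1.0, -0.02, -0.0], [-0.0, -0.002, -1.0]]
wrist_force: [-0.3, 0.9, -2.5]
gripper_width: 0.755
```

```bash
python3 -m jog '{"delta_pos":[[0,0,10],[0,0,25],[0,0,35],[0,0,40],[6,-18,0],[6,-18,0],[6,-18,0],[6,-18,0],[6,-18,0],[6,-18,0]],"rot":[[0,0,0],[0,0,0],[0,0,0],[0,0,0],[0,0,-6.69],[0,0,-6.69],[0,0,-6.69],[0,0,-6.69],[0,0,-6.69],[0,0,-6.69]],"grip":[0,0,0,0,0,0,0,0,0,0]}'
python3 -m jog '{"delta_pos":[[6,-18,0],[6,-18,0],[6,-18,0],[6,-18,0],[6,-18,0],[6,-18,0],[6,-15,0],[4.3,0,0],[0,0,0],[0,0,0]],"rot":[[0,0,-6.69],[0,0,-6.69],[0,0,-6.69],[0,0,-6.69],[0,0,-6.69],[0,0,-6.69],[0,0,-6.69],[0,0,-6.69],[0,0,-6.69],[0,0,0]],"grip":[0,0,0,0,0,0,0,0,0,0]}'
python3 -m jog '{"delta_pos":[[0,0,-20],[0,0,-20],[0,0,0],[0,0,0],[0,0,0]],"rot":[[0,0,0],[0,0,0],[0,0,0],[0,0,0],[0,0,0]],"grip":[0,0,0,0,0]}'
python3 - <<'E'
from h import *
s=r.sense();print(s['tcp_pos'].tolist(),s['wrist_force'],s['moment']);R=s['ee_rot'];print(R,np.degrees(np.arctan2(R[1,0],R[0,0])))
E
```

```text
time_s: 22.25
tcp_pos: [0.5778, -0.0691, 0.1533]
ee_rot: [[0.664, 0.748, -0.001], [0.748, -0.664, 0.001], [0.0, -0.001, -1.0]]
wrist_force: [0.1, 0.6, -1.6]
gripper_width: 0.758
time_s: 23.08
tcp_pos: [0.6239, -0.1917, 0.1528]
ee_rot: [[0.979, -0.202, -0.0], [-0.202, -0.979, 0.001], [-0.0, -0.001, -1.0]]
wrist_force: [0.0, -0.1, -2.0]
gripper_width: 0.756
time_s: 23.5
tcp_pos: [0.6248, -0.1913, 0.1138]
ee_rot: [[0.98, -0.197, 0.002], [-0.197, -0.98, 0.0], [0.002, -0.001, -1.0]]
wrist_force: [-0.3, -0.1, -0.9]
gripper_width: 0.754
[0.624777507950825, -0.1912975408725954, 0.11379238499330925] [-0.34702938 -0.08862883 -0.91821779] [-0.08006669  0.1143301  -0.02823288]
[[ 9.80428449e-01 -1.96868275e-01  1.71453060e-03]
 [-1.96869262e-01 -9.80429657e-01  4.25416355e-04]
 [ 1.59722567e-03 -7.54628670e-04 -9.99998440e-01]] -11.35395606188058
```

```bash
python3 -m jog '{"delta_pos":[[-0.8,0,-7],[0,0,-6],[0,0,-3],[0,0,-2],[0,0,0],[0,0,0]],"rot":[[0,0,-0.15],[0,0,0],[0,0,0],[0,0,0],[0,0,0],[0,0,0]],"grip":[0,0,0,0,0,0]}'
python3 -m jog '{"delta_pos":[[0,0,-2],[0,0,-1],[0,0,0]],"rot":[[0,0,0],[0,0,0],[0,0,0]],"grip":[0,0,0]}'
python3 - <<'E'
from h import *
s=r.sense();print(s['tcp_pos'].tolist(),s['wrist_force'],s['moment'])
E
```

```text
time_s: 24.0
tcp_pos: [0.6233, -0.1913, 0.0944]
ee_rot: [[0.98, -0.201, -0.0], [-0.201, -0.98, 0.001], [-0.0, -0.001, -1.0]]
wrist_force: [-0.1, 0.0, -1.7]
gripper_width: 0.754
time_s: 24.25
tcp_pos: [0.6239, -0.1913, 0.0917]
ee_rot: [[0.98, -0.201, 0.002], [-0.201, -0.98, 0.001], [0.001, -0.001, -1.0]]
wrist_force: [0.9, 0.2, -0.7]
gripper_width: 0.752
[0.6239005543816347, -0.1913382463004072, 0.09173097750490572] [ 0.94434836  0.18250049 -0.72052324] [-0.1569274  -0.17543429 -0.011395  ]
```

```bash
python3 -m jog '{"delta_pos":[[0,0,-1],[0,0,-1],[0,0,-1],[0,0,0]],"rot":[[0,0,0],[0,0,0],[0,0,0],[0,0,0]],"grip":[0,0,0,0]}'
python3 -m jog '{"delta_pos":[[0,0,-1],[0,0,-1],[0,0,-1],[0,0,0]],"rot":[[0,0,0],[0,0,0],[0,0,0],[0,0,0]],"grip":[0,0,0,0]}'
python3 -c "
from station import r
s=r.sense();print(s['tcp_pos'],s['wrist_force'],s['moment'])"
```

```text
time_s: 24.58
tcp_pos: [0.6243, -0.1914, 0.0888]
ee_rot: [[0.98, -0.201, 0.003], [-0.201, -0.98, 0.001], [0.002, -0.001, -1.0]]
wrist_force: [2.8, -0.5, -0.9]
gripper_width: 0.754
time_s: 24.92
tcp_pos: [0.6243, -0.1914, 0.0858]
ee_rot: [[0.98, -0.201, 0.002], [-0.201, -0.98, 0.001], [0.002, -0.001, -1.0]]
wrist_force: [4.1, -1.9, -0.3]
gripper_width: 0.751
[ 0.62429529 -0.19136162  0.08580424] [ 4.09745033 -1.94209942 -0.31917434] [-0.43058496 -1.24563964  0.04963012]
```

```bash
python3 -m jog '{"delta_pos":[[0.7,-0.2,0],[0,0,-1],[0,0,-1],[0,0,0]],"rot":[[0,0,0],[0,0,0],[0,0,0],[0,0,0]],"grip":[0,0,0,0]}'
python3 -m jog '{"delta_pos":[[0,0,-1],[0,0,-1],[0,0,0]],"rot":[[0,0,0],[0,0,0],[0,0,0]],"grip":[0,0,0]}'
python3 -m jog '{"delta_pos":[[0,0,-0.7],[0,0,-0.7],[0,0,0]],"rot":[[0,0,0],[0,0,0],[0,0,0]],"grip":[0,0,0]}'
```

```text
time_s: 25.25
tcp_pos: [0.6243, -0.1914, 0.0834]
ee_rot: [[0.98, -0.201, 0.001], [-0.201, -0.98, 0.001], [0.001, -0.001, -1.0]]
wrist_force: [4.8, -0.4, 0.6]
gripper_width: 0.754
time_s: 25.5
tcp_pos: [0.6243, -0.1914, 0.0815]
ee_rot: [[0.98, -0.201, 0.001], [-0.201, -0.98, 0.001], [0.001, -0.001, -1.0]]
wrist_force: [4.4, 0.4, 0.3]
gripper_width: 0.757
time_s: 25.75
tcp_pos: [0.6244, -0.1915, 0.0802]
ee_rot: [[0.98, -0.201, 0.001], [-0.201, -0.98, 0.001], [0.001, -0.001, -1.0]]
wrist_force: [5.5, -0.6, 2.0]
gripper_width: 0.755
```

```bash
python3 -m jog '{"delta_pos":[[0,0,-0.6],[0,0,0],[0,0,0]],"rot":[[0,0,0],[0,0,0],[0,0,0]],"grip":[0,0,0]}'
python3 -m jog '{"delta_pos":[[0,0,0],[0,0,0],[0,0,0],[0,0,0],[0,0,0],[0,0,5],[0,0,15],[0,0,30],[0,0,40],[0,0,0]],"rot":[[0,0,0],[0,0,0],[0,0,0],[0,0,0],[0,0,0],[0,0,0],[0,0,0],[0,0,0],[0,0,0],[0,0,0]],"grip":[80,85,90,95,100,100,100,100,100,100]}'
python3 - <<'E'
from h import *
c=cap('scene');crop(c,150,160,130,90,4,'s5.png')
a=cv2.imread('pics/s5.png');w=cap('wrist')
b=w['frame'][:,:,::-1][30:330,200:440]; b=cv2.resize(b,None,fx=1,fy=1)
im=np.zeros((360,520+250,3),np.uint8);im[:,:520]=a;im[:300,525:765]=b;cv2.imwrite('pics/m5.png',im)
E
```

```text
time_s: 26.0
tcp_pos: [0.6244, -0.1915, 0.0802]
ee_rot: [[0.98, -0.201, 0.001], [-0.201, -0.98, 0.001], [0.001, -0.001, -1.0]]
wrist_force: [3.7, -1.0, 4.9]
gripper_width: 0.754
time_s: 26.83
tcp_pos: [0.6278, -0.1928, 0.178]
ee_rot: [[0.98, -0.2, 0.013], [-0.2, -0.98, -0.003], [0.014, 0.0, -1.0]]
wrist_force: [0.9, -0.3, 2.1]
gripper_width: 0.994
```

View pics/m5.png

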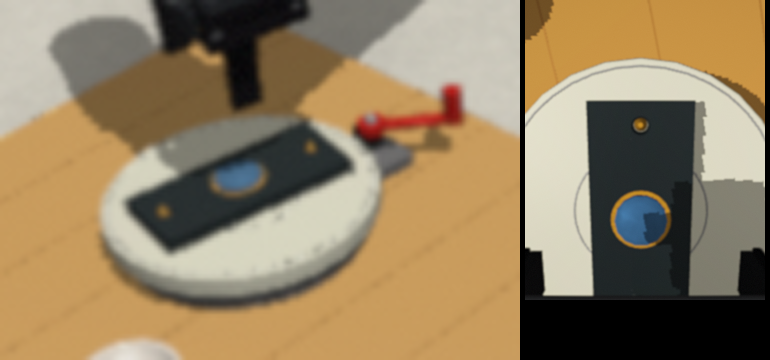

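The plate is flush, with a brass pin showing through each hole; TCP height at contact was 80.2 mm against 80.3 expected. Next I'll cage the knob between the jaws, y-aligned, and carry it round its arc.

```bash
python3 -m jog '{"delta_pos":[[-25,10,0],[-25,10,0],[-25,10,0],[-25,10,0],[-25,10,0],[-25,9.6,0],[-9.6,0,0],[0,0,-25],[0,0,-15],[0,0,0]],"rot":[[0,0,5.7],[0,0,5.8],[0,0,0],[0,0,0],[0,0,0],[0,0,0],[0,0,0],[0,0,0],[0,0,0],[0,0,0]],"grip":[45,45,45,45,45,45,45,45,45,45]}'
python3 -m jog '{"delta_pos":[[0,0,0],[0,0,0]],"rot":[[0,0,0],[0,0,0]],"grip":[45,45]}'
python3 - <<'E'
from h import *
s=r.sense();w=cap('wrist');np.set_printoptions(precision=1,suppress=True);print(s['tcp_pos']*1e3)
for a in(464.6,-131.9,81),: print(proj(w,np.array(a)/1e3))
cv2.imwrite('pics/w6.png',w['frame'][:,:,::-1])
E
```

```text
time_s: 27.77
tcp_pos: [0.4615, -0.1319, 0.1261]
ee_rot: [[1.0, -0.003, -0.008], [-0.003, -1.0, 0.002], [-0.008, -0.002, -1.0]]
wrist_force: [-1.1, -0.5, -1.0]
gripper_width: 0.46
time_s: 27.93
tcp_pos: [0.465, -0.1321, 0.1297]
ee_rot: [[1.0, -0.002, -0.0], [-0.002, -1.0, 0.001], [-0.0, -0.001, -1.0]]
wrist_force: [0.4, -0.7, 0.4]
gripper_width: 0.451
[ 465.  -132.1  129.7]
(np.float64(316.4117257481144), np.float64(279.57342344757745))
```

View pics/w6.png

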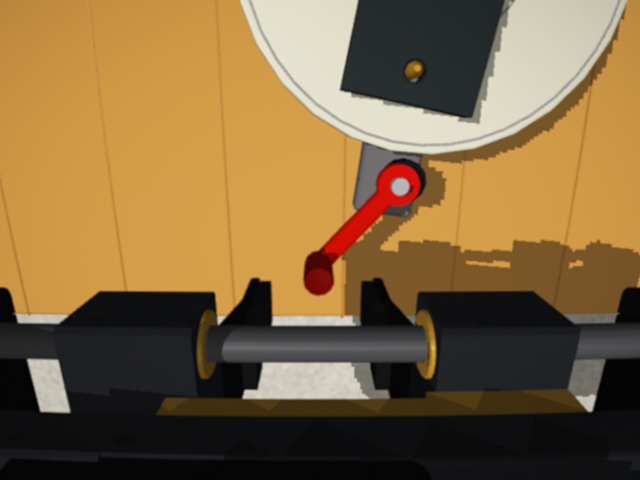

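The knob's top appears at (319,280) and was predicted at (316,280), between the jaws. I'll descend and cage it.

```bash
python3 -m jog '{"delta_pos":[[0,0,-20],[0,0,-15],[0,0,-7],[0,0,0],[0,0,0],[0,0,0],[0,0,0]],"rot":[[0,0,0],[0,0,0],[0,0,0],[0,0,0],[0,0,0],[0,0,0],[0,0,0]],"grip":[45,45,45,24,24,24,24]}'
python3 -m jog '{"delta_pos":[[-4,-5.5,0],[-4,-5.6,0],[-2.7,-6.2,0],[-2.7,-6.2,0],[-1.4,-6.6,0],[-1.3,-6.6,0],[0,-6.7,0],[0.3,-6.8,0],[1.6,-6.6,0],[1.6,-6.5,0]],"rot":[[0,0,0],[0,0,0],[0,0,0],[0,0,0],[0,0,0],[0,0,0],[0,0,0],[0,0,0],[0,0,0],[0,0,0]],"grip":[24,24,24,24,24,24,24,24,24,24]}'
python3 -m jog '{"delta_pos":[[1.5,-3,0],[1.5,-3,0],[1.5,-3,0],[1.5,-3,0],[0,0,0]],"rot":[[0,0,0],[0,0,0],[0,0,0],[0,0,0],[0,0,0]],"grip":[24,24,24,24,24]}'
```

```text
time_s: 28.57
tcp_pos: [0.4652, -0.1319, 0.0884]
ee_rot: [[1.0, -0.002, 0.002], [-0.002, -1.0, 0.001], [0.002, -0.001, -1.0]]
wrist_force: [0.1, 0.2, 1.3]
gripper_width: 0.27
time_s: 29.4
tcp_pos: [0.4521, -0.196, 0.0875]
ee_rot: [[1.0, -0.002, 0.0], [-0.002, -1.0, 0.001], [0.0, -0.001, -1.0]]
wrist_force: [-0.5, 1.2, 1.2]
gripper_width: 0.239
time_s: 29.82
tcp_pos: [0.4587, -0.2077, 0.0876]
ee_rot: [[1.0, -0.002, 0.001], [-0.002, -1.0, 0.001], [0.001, -0.001, -1.0]]
wrist_force: [1.0, -0.3, 0.5]
gripper_width: 0.237
```

```bash
python3 -m jog '{"delta_pos":[[0.5,-1.5,0],[0.5,-1.5,0],[0,0,0]],"rot":[[0,0,0],[0,0,0],[0,0,0]],"grip":[24,24,24]}'
python3 -m jog '{"delta_pos":[[0.5,-1.5,0],[0,0,0]],"rot":[[0,0,0],[0,0,0]],"grip":[24,24]}'
python3 - <<'E'
from h import *
w=cap('wrist','w7.png'); print(r.sense()['wrist_force'])
E
```

```text
time_s: 30.07
tcp_pos: [0.4591, -0.2092, 0.0875]
ee_rot: [[1.0, -0.003, 0.0], [-0.003, -1.0, 0.003], [0.0, -0.003, -1.0]]
wrist_force: [1.0, 6.6, 1.3]
gripper_width: 0.241
time_s: 30.23
tcp_pos: [0.4591, -0.2096, 0.0873]
ee_rot: [[1.0, -0.003, -0.001], [-0.003, -1.0, 0.004], [-0.001, -0.004, -1.0]]
wrist_force: [-0.9, 11.5, 3.1]
gripper_width: 0.242
[-1.25756457 12.34664067  2.00557989]
```

View pics/w7.png

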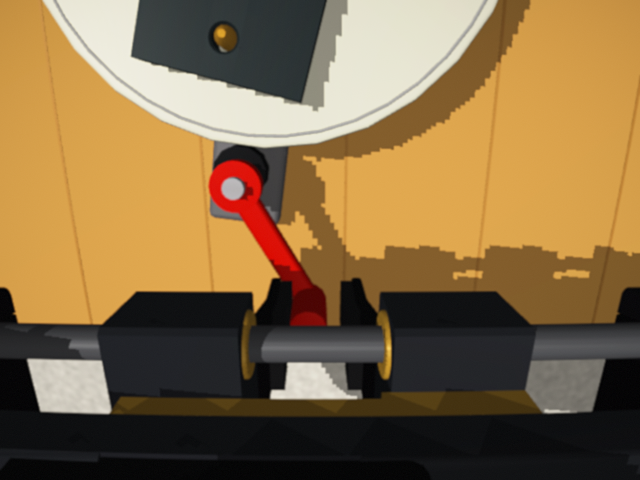

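Force climbed to 12 N with no further motion. The knob's y is about -207 mm, the predicted stop, so I'll back off, lift clear and check by image code.

```bash
python3 -m jog '{"delta_pos":[[0,4,0],[0,1.5,0],[0,0,0],[0,0,0],[0,0,0],[0,0,15],[0,0,35],[0,0,40],[-5,40,0],[-5,40,0]],"rot":[[0,0,0],[0,0,0],[0,0,0],[0,0,0],[0,0,0],[0,0,0],[0,0,0],[0,0,0],[0,0,0],[0,0,0]],"grip":[24,45,45,45,45,45,45,45,45,45]}'
python3 -m jog '{"delta_pos":[[-3,40,0],[0,40,0],[0,40,0],[0,40,0],[0,30,0],[0,20,0],[0,0,0],[0,0,0]],"rot":[[0,0,0],[0,0,0],[0,0,0],[0,0,0],[0,0,0],[0,0,0],[0,0,0],[0,0,0]],"grip":[45,45,45,45,45,45,45,45]}'
python3 - <<'E'
from h import *
np.set_printoptions(precision=1,suppress=True)
o=load('top');c=cap('top','top9.png');cap('scene','scene9.png')
first=cv2.imread('pics/top0.png')
def red(f):
    h=cv2.cvtColor(f,cv2.COLOR_BGR2HSV);m=((h[:,:,0]<5)|(h[:,:,0]>174))&(h[:,:,1]>150);m[:, :430]=0;m[:240]=0;m[:,520:]=0;m[340:]=0;return m
for f in(first,c['frame'][:,:,::-1].copy()):
    m=red(f);ys,xs=np.nonzero(m);P=np.array([at(c,x,y,.065)[:2]*1e3 for x,y in zip(xs,ys)])
    v=P-np.array([510.2,-174]);d=np.hypot(*v.T);k=v[(d>25)&(d<52)];print(len(P),'arm angle',np.degrees(np.arctan2(*k.mean(0)[::-1]))%360)
g=c['frame'][:,:,::-1]
D=cv2.absdiff(first,g).max(2)
for n,(u0,v0,u1,v1) in dict(burn=(253,115,275,195),jar=(325,118,362,158),wa=(370,125,415,170),wb=(425,125,470,168),block=(208,245,305,312)).items():
    print(n,(D[v0:v1,u0:u1]>40).sum())
# disc/pins/plate: dark plate min-area rect
hs=cv2.cvtColor(g,cv2.COLOR_BGR2GRAY);m=(hs<70).astype(np.uint8);m[:,:440]=0;m[:,540:]=0;m[:170]=0;m[272:]=0
n,l,st,ce=cv2.connectedComponentsWithStats(m);i=1+st[1:,4].argmax();ys,xs=np.nonzero(l==i)
rc=cv2.minAreaRect(np.stack([xs,ys],1).astype(np.float32));B=[at(c,*p,.065)[:2]*1e3 for p in cv2.boxPoints(rc)];print('plate',sum(B)/4,B)
s=r.sense();print(s['time_s'],s['tcp_pos'],s['wrist_force'])
E
```

```text
time_s: 31.12
tcp_pos: [0.4509, -0.1268, 0.1799]
ee_rot: [[1.0, -0.007, 0.006], [-0.007, -1.0, 0.001], [0.006, -0.001, -1.0]]
wrist_force: [0.0, 0.7, -0.3]
gripper_width: 0.447
time_s: 31.78
tcp_pos: [0.4463, 0.0845, 0.1774]
ee_rot: [[1.0, -0.0, -0.0], [-0.0, -1.0, 0.001], [-0.0, -0.001, -1.0]]
wrist_force: [-0.9, -0.4, 0.4]
gripper_width: 0.448
228 arm angle 133.9054967055526
244 arm angle 205.6822927268133
burn 0
jar 0
wa 0
wb 0
block 942
plate [ 623.2 -188.5] [array([ 560.3, -137.4]), array([ 702.4, -176. ]), array([ 685.9, -240.1]), array([ 544.3, -200.7])]
31.8833 [0.4 0.1 0.2] [-0.3 -0.3  0.5]
```

Run:
```python
from h import *
np.set_printoptions(precision=1,suppress=True)
c=load('top');s=load('scene')
for nm,cam,fs in(('top',c,('top0.png','top9.png')),('scene',s,('scene0.png','scene9.png'))):
  for fn in fs:
    f=cv2.imread('pics/'+fn);h=cv2.cvtColor(f,cv2.COLOR_BGR2HSV)
    m=(((h[:,:,0]<6)|(h[:,:,0]>172))&(h[:,:,1]>140)).astype(np.uint8)
    u,v=map(int,proj(cam,(.48,-.175,.07)));M=np.zeros_like(m);M[max(v-45,0):v+45,u-45:u+45]=1;m&=M
    best=[]
    for t in np.arange(100,250,0.5):
        a=np.radians(t);im=np.zeros(m.shape,np.uint8)
        px,py=510.2,-174;d=np.array([np.cos(a),np.sin(a)]);n=np.array([-d[1],d[0]])
        def cyl(q,rr,z0,z1):
            P=[proj(cam,((q[0]+rr*np.cos(b))/1e3,(q[1]+rr*np.sin(b))/1e3,z/1e3)) for z in(z0,z1) for b in np.linspace(0,6.28,20)]
            return cv2.convexHull(np.float32(P))
        k=np.array([px,py])+62*d
        hulls=[cyl(k,8,53,81),cyl((px,py),11,53,62)]
        P=[proj(cam,((px+r_*d[0]+w*n[0])/1e3,(py+r_*d[1]+w*n[1])/1e3,z/1e3)) for r_ in(0,62) for w in(-4.5,4.5) for z in(53,59)]
        hulls.append(cv2.convexHull(np.float32(P)))
        for hh in hulls: cv2.fillConvexPoly(im,np.round(hh*16).astype(np.int32),1,shift=4)
        best.append(((im&m).sum()/(im|m).sum(),t))
    best.sort();print(nm,fn,best[-1],[b[1] for b in best[-6:]])
```

```text
top top0.png (np.float64(0.698005698005698), np.float64(137.0)) [np.float64(137.5), np.float64(139.0), np.float64(136.5), np.float64(138.0), np.float64(138.5), np.float64(137.0)]
top top9.png (np.float64(0.6931216931216931), np.float64(208.0)) [np.float64(210.5), np.float64(209.0), np.float64(212.0), np.float64(207.5), np.float64(208.5), np.float64(208.0)]
scene scene0.png (np.float64(0.4696132596685083), np.float64(129.5)) [np.float64(130.0), np.float64(126.0), np.float64(128.0), np.float64(128.5), np.float64(129.0), np.float64(129.5)]
scene scene9.png (np.float64(0.4965986394557823), np.float64(214.5)) [np.float64(212.0), np.float64(213.5), np.float64(214.0), np.float64(211.5), np.float64(212.5), np.float64(214.5)]
```

```bash
python3 -c "
from station import finish_job
print(finish_job())"
```

```text
the job is handed in; nothing more can be done
None
```

The job is handed in at about 32 s of the 72 s allowed. I took the plate out of the slot and laid it flat on the bamboo board, medallion up. I then picked it up again, lowered it over the two brass pins and swung the red lever over to its stop.

**Laying flat:** tilting the plate away from the robot ran into a wrist limit. I turned it half round and tilted it towards the robot instead, then set the lower edge on the board and let the plate down over a finger. I also gripped, released and re-gripped the plate where it lay, to cancel camera bias before the pins.

**Seating:** the arm stopped at 80.2 mm, against 80.3 mm expected for flush. Side force reached about 5 N and downward contact about 5 N. The picture afterwards showed the plate flush with a pin in each hole. That picture was taken before I moved the lever.

**Lever:** the push stalled at 12 N, and the gripper put the knob at 212°, where the stop should be.
- **Image fits after release:** these gave about 208° from the top camera and 214° from the scene camera. A cruder colour estimate gave 72° of swing, against 75° for full travel.
- **What they show:** all are well past the 191° spring-back position, but they do not confirm the last few degrees. For those I rely on the 12 N stall.

**Plate and disc:** a rough top-camera outline put the plate's centre within about 3 mm of the seat. It read about 4° off the earlier pin angle, and I did not check whether the disc turned slightly or the outline was off.

**Other objects:** the jar, both wells and the burnisher showed no changed pixels between the first and last top pictures.

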